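# Shut the lamp unit's hatch and tuck it under its lip

## Robot

A 7-joint arm with a two-finger parallel gripper is mounted at the origin on the work surface. World frame = base frame: x ahead of the robot, y to its left, z up, the work surface at z = 0. Lengths are in m, angles in rad, forces in N, time in s.
With the tool pointing down it reaches from about 0.425 to 0.925 m from the base axis. Payload 6.8 kg.
Tool frame: the origin (TCP) lies at the very end of the fingers, on their centre line; the grasp point (between the pads) lies bot.hold_point_z behind it (bot.hold_point_z is the distance from the TCP to the grasp point, in m); x points along the fingers, z is the direction in which the jaws open and shut, and the axes are right-handed (so a half turn about x gives the same grasp; the last joint's range is limited). The gripper opens to 85 mm and grips with 20 to 120 N. Pads are 22 mm wide; open, the fingers measure 114 mm over their backs; the gripper's body (76 mm by 85 mm) begins 54 mm behind the grasp point. The pads swing forward as they close: fully open they stand 13 mm farther back than shut.
Start: joints at [1.214, 0.477, 0.022, 1.555, -0.011, 1.109, -0.083], TCP at [0.166, -0.654, 0.231] pointing down, gripper open.
Joint ranges: [-2.96, 2.96], [-0.34, 2.1], [-1.41, 1.46], [0.24, 2.44], [-1.37, 4.51], [0.17, 1.92], [-2.96, 2.96]. Speed limits (rad/s): [2.39, 2.39, 3.14, 3.14, 3.14, 3.14, 3.14].

## Interface

Orientations are given as a unit quaternion [w, x, y, z].
In Python, from station import bot gives the robot as it stands.
- The arm moves only by the tool drive_tool, never from a script. Its arguments are lists of equal length, an entry for each row: "slide": the shift along the world's x, y, z in mm, a list of three; "turn": the turn, a rotation vector about the world's x, y, z in rad, a list of three; "gripper": the opening, from 0 (shut) to 1 (fully open). A call has 1 to 10 rows; each row is the pose to reach, as a shift and turn from the pose measured when the call began; what a row does not reach only later rows make up. A row lasts 1/10 s, in which the tool goes at most 50 mm and 8.59 degrees, less where a joint would pass 70% of its speed; a pose out of reach is approached as far as the arm can. A call with a gripper value outside its range is refused whole. The fingers move at their own pace and stop on an object; "squeeze" is the grip in N (left out, the last holds). Time passes only in rows, so rows that repeat a pose let the fingers close. It gives the time, the measured TCP pose, the force and the opening at its end, in the units of the state.
- bot.get_obs(): the state, without advancing time (a new reading comes with each control period).
- bot.read_camera(name): name is "side" or "top" or "wrist"; returns a dict with "color" (420x560x3 uint8, red, green, blue), "fovy" (degrees; the focal length in pixels is half the picture's height over the tangent of half this angle, whatever the lens; pixels are square), "cx", "cy" (the principal point, pixels), "R" (3x3) and "t" (3): a world point X has camera coordinates R X + t. Camera axes: x right, y down, z forward; pixel columns grow to the right and rows downward; lengths in m; the calibration is good to about 2 mm. A picture is of the moment at which its call begins. There is no depth.
- bot.hand_in(): hands the job in, once; it reports no verdict.
The state is a dict: "t": time; "q": joint angles; "joint_vel": joint speeds; "joint_torque": joint torques, N m; "eef_pos": TCP position; "tool_rot": TCP orientation; "contact_force": force on the tool from outside, world axes, zero at the start; "torque": the same for the moment, N m; "gripper_width": opening from 0.0 (shut) to 1.0 (fully open).
Only numpy, scipy, OpenCV 4.12 (cv2) and the standard library are available. Lean on these libraries where they do the work, as an engineer would, in place of code of your own. Each camera call takes 0.05 s, during which the arm holds its last target.

## Task

Close up the projector lamp unit: with the outside of shut fingers, gently fold its black hatch over on to the opening, press it down against its springy pin, and push the yellow rib so that the hatch slides fully home with its free edge tucked beneath the orange lip. Do not pinch or lift anything, do not force the unit, leave everything else on the bench alone, and move away when the hatch stays shut by itself.

Things in the scene. Friction and masses are not known exactly. Their poses are not given: they have to be found in the camera images.
- housing: grey lamp unit of a projector, fixed to the bench, 170 (x) x 200 (y) x 75 (z) mm. Origin: centre of its underside; z up. The hatch is hinged near the -y side of its top and closes towards +y, where the orange lip stands, over a 90 x 72 mm opening. A lens barrel sticks 30 mm out of the +x side.
- hinge_mid (a point): middle of the hatch's hinge rod (along the unit's x), where it is now; 79 mm above the bench. The rod runs in slots: rod and hatch together can shift 20 mm along the unit's +y (carrier); at shift 0 it lies at y = -65 mm in the unit's frame.
- carrier (a joint): shift of hinge rod and hatch along the unit's +y, towards the lip, m: 0 = rear stop, 0.020 = fully home (front stop). Stays where it is left; takes about 3 N to move. At shift 0 the shut hatch's edge is at y = 50 mm in the unit's frame, short of the lip; fully home at 70 mm, beneath it. If shifted before it is shut, the hatch lands on top of the lip.
- hatch (a joint): angle of the hatch, rad: 0 = flat shut, 1.57 = upright, 2.0 = rear stop. Light friction holds it when about upright; below roughly 1 rad it drops by its own weight (100 g) on to a sprung pin that holds it up at about 0.11 rad. Pressing it flat from there takes about 5 N beside the yellow rib.
- hatch_edge (a point): middle of the hatch's free edge. The hatch is a stiff black panel, 120 mm along the hinge, 4 mm thick, its free edge 115 mm from the hinge axis (which lies at mid-thickness). Its outer face is the one turned up when shut, and towards the unit's -y when standing open.
- rib (a point): top of the yellow rib, its middle. The rib stands 10 mm high on the hatch's outer face, 70 mm long along the hinge and 8 mm wide, its centre line 82 mm from the hinge axis; a fingertip can push against it. Axes of the hatch.
- lip_mouth (a point): middle of the front of the orange lip (110 mm along the unit's x, 4 mm thick). The lip's flat underside is 84.5 mm above the bench, 3.5 mm above the shut hatch's outer face, from y = 60 to 76 mm in the unit's frame; its mouth flares up about 6 mm from y = 60 to 54 mm. This point: y = 54 mm, at the underside's height.
- lamp: bystander: spare amber lamp standing upright, 38 mm across, 66 mm tall; loose. Origin: centre of its underside.
- tin: bystander: small aluminium bowl for screws, 72 mm across, 30 mm tall; loose. Origin: centre of its underside.
- pliers: bystander: yellow-handled pliers lying flat, about 140 x 60 x 16 mm; x points to the jaws; loose. Origin on its underside, near its middle.
- driver: bystander: red-handled screwdriver lying flat, 190 mm long; x points to its tip; loose. Origin on its underside, near its middle.
- spray: bystander: blue and white spray can, 60 mm across, 170 mm tall; loose. Origin: centre of its underside.
- mug: bystander: white mug, 80 mm across, 90 mm tall; loose. Origin: centre of its underside.
- tape: bystander: roll of black tape lying flat, 90 mm across, 24 mm tall; loose. Origin: centre of its underside.

How it is judged:
On the way, in this order (a step that is already met when the one before it is completed fails the run):
1. the hatch is folded over on to the opening, still short of the lip (value of joint hatch below 0.25 rad and value of joint carrier below 0.009 m), for 0.05 s.
2. the hatch is slid home with its edge beneath the lip (value of joint carrier above 0.016 m and value of joint hatch below 0.06 rad), for 0.2 s.
At the end, for the whole second after the job is handed in: The hatch lies shut (angle under 0.06 rad) and slid at least 16 of its 20 mm home, its free edge at least 10 mm under the lip and held down by it, at rest, with the robot clear (all of step 2 and velocity of joint hatch between -0.05 and 0.05 rad/s and velocity of joint carrier between -0.005 and 0.005 m/s and z of hatch_edge in the frame of housing below 0.0845 m and y of hatch_edge in the frame of housing above 0.064 m); the robot touches nothing.
It fails at once if the fingers or the arm pinch or force the unit or its hatch (more than 35 N) (contact force between any of the fingers, the arm and housing above 35 N).
It fails at once if a bystander is lifted, tipped or pushed more than 15 mm (distance of any of lamp, tin, pliers, driver, spray, mug, tape from where it was at the start of the episode above 0.015 m).
It also fails if it takes over 42 s, if anything falls off the work surface, if the arm or the gripper's body presses on something with over 40 N, if the wrist force passes 120 N, or if a joint passes its speed limit or range.

## Working session

There is one attempt and no reset: what is moved stays moved. The work goes in short steps, Python scripts to look and compute and a tool call to move; the robot and the scene stay as the last step left them, time stands still between calls to the robot, and variables do not carry over. Pictures are saved under pics/ and viewed, and the job is handed in when it is done.

Besides the shell and the picture viewer there is one more tool, called after "Request:" by a JSON object that holds its "name" and its "arguments", one argument or row to a line. drive_tool: Moves the arm, as the interface text tells. Its arguments: {"type":"object","properties":{"slide":{"type":"array"},"turn":{"type":"array"},"gripper":{"type":"array"},"squeeze":{"type":"number"}},"required":["slide","turn","gripper"]}

```bash
mkdir -p pics; ls
python3 - <<'E'
from station import bot
import cv2
o=bot.get_obs()
for k in o: print(k,o[k])
print(bot.hold_point_z)
for n in ["side","top","wrist"]:
    c=bot.read_camera(n); cv2.imwrite(f"pics/{n}0.png",c["color"][:,:,::-1])
    print(n,c["fovy"],c["cx"],c["cy"],c["R"],c["t"])
E
```

```text
pics
t 0.0
q [ 1.21388752  0.47780875  0.02234801  1.55645299 -0.01148834  1.10927164
 -0.08309899]
joint_vel [ 1.05597653e-03 -9.54719578e-04 -6.45451041e-04 -2.61398683e-04
  3.08633394e-05 -1.44952954e-03  1.64472143e-03]
joint_torque [ 4.17069832e-04 -5.96444929e+01  1.60814691e+00 -2.81193513e+01
  1.24909295e-02  9.39056132e-03  1.16938885e-06]
eef_pos [ 0.16605235 -0.6536535   0.23031941]
tool_rot [ 0.55764549  0.43443852  0.55871843 -0.43373769]
contact_force [-0.78619872 -0.08217661  0.33155571]
torque [ 0.00270344  0.06541168 -0.0121918 ]
gripper_width 1.0033938419527026
0.0187
side 50.46703979289932 271.7988996254342 216.22007283264065 [[ 0.99028914 -0.13692125  0.02408312]
 [-0.04513022 -0.48046064 -0.87585435]
 [ 0.13149406  0.86626217 -0.48197424]] [-0.5395542   0.11924703  1.06225173]
top 46.025972884075884 280.68404672448054 212.42733706154814 [[ 0.01573351 -0.99977578  0.01417214]
 [-0.99586168 -0.01693762 -0.08928962]
 [ 0.08950964 -0.01270865 -0.99590487]] [-0.01434857  0.55215296  1.54045496]
wrist 70.93177664145581 272.69133162635404 210.90431986413404 [[ 0.24635132 -0.96917936 -0.00154785]
 [-0.91754383 -0.23374006  0.32168136]
 [-0.31212873 -0.07782641 -0.94684672]] [-0.67310742 -0.04025708  0.38183131]
```

View pics/side0.png

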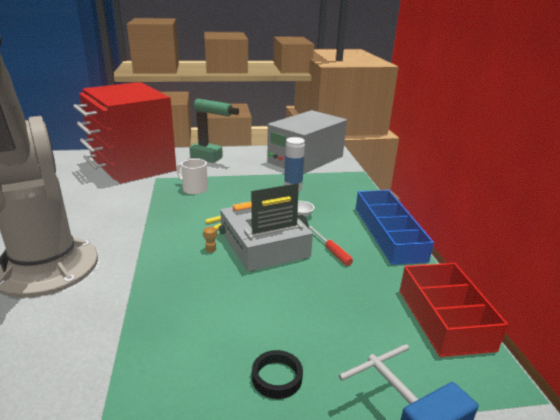

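View pics/top0.png

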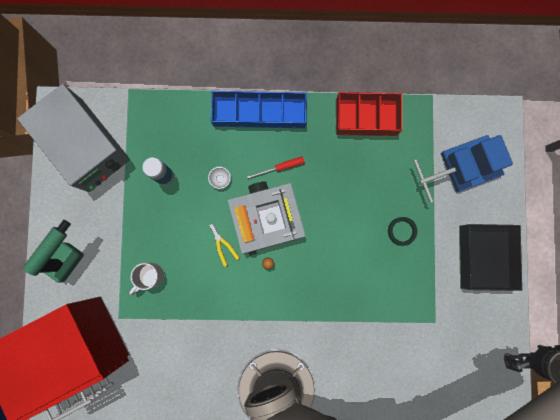

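View pics/wrist0.png

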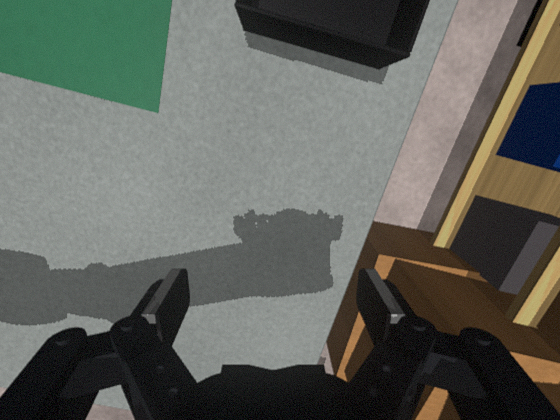

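The side view shows the hatch open at about (275,208), with its outer face towards the camera. In the top view the unit is centred near (267,218), with the lip on the left at (244,222), the rib and hinge on the right, the tape at (402,231) and the lamp at (268,264). I'll zoom in to measure.

```bash
cat > h.py <<'E'
import numpy as np, cv2
from station import bot
def cam(n):
    c=bot.read_camera(n); c["f"]=210/np.tan(np.radians(c["fovy"])/2); return c
def ray(c,u,v):
    R=np.array(c["R"]);t=np.array(c["t"])
    d=R.T@np.array([(u-c["cx"])/c["f"],(v-c["cy"])/c["f"],1]); return -R.T@t,d
def onz(c,u,v,z):
    o,d=ray(c,u,v); return o+d*(z-o[2])/d[2]
def proj(c,X):
    p=np.array(c["R"])@np.array(X)+np.array(c["t"]); return c["f"]*p[0]/p[2]+c["cx"],c["f"]*p[1]/p[2]+c["cy"]
def tri(c1,p1,c2,p2):
    o1,d1=ray(c1,*p1);o2,d2=ray(c2,*p2)
    s=np.linalg.lstsq(np.c_[d1,-d2],o2-o1,rcond=None)[0]
    a,b=o1+d1*s[0],o2+d2*s[1]; return (a+b)/2,np.linalg.norm(a-b)
def crop(c,name,x0,y0,w,h,k):
    im=c["color"][y0:y0+h,x0:x0+w,::-1]; cv2.imwrite(name,cv2.resize(im,None,fx=k,fy=k,interpolation=cv2.INTER_CUBIC))
def mask(c,hlo,hhi,s=120,v=80,roi=None):
    H=cv2.cvtColor(c["color"],cv2.COLOR_RGB2HSV); m=cv2.inRange(H,(hlo,s,v),(hhi,255,255))
    if roi: z=np.zeros_like(m);x0,y0,x1,y1=roi;z[y0:y1,x0:x1]=m[y0:y1,x0:x1];m=z
    return m
E
python3 - <<'E'
from h import *
t=cam("top");s=cam("side")
crop(t,"pics/t1.png",205,160,120,120,5);crop(s,"pics/s1.png",195,170,130,100,6)
for n,c,roi in(("top",t,(220,180,310,255)),("side",s,(215,180,320,265))):
  for nm,lo,hi in(("yel",24,34),("orange",8,20)):
    m=mask(c,lo,hi,roi=roi)
    cs,_=cv2.findContours(m,0,1)
    for q in cs:
      if cv2.contourArea(q)>10: print(n,nm,cv2.contourArea(q),cv2.minAreaRect(q))
print("lip approx",onz(t,244,222,.09),"c",onz(t,267,218,.075))
E
```

```text
top yel 79.0 ((228.5, 246.0), (16.0, 17.0), 90.0)
top yel 54.0 ((287.5282897949219, 209.34906005859375), (23.76337432861328, 3.2966530323028564), 74.05460357666016)
top orange 262.5 ((244.08827209472656, 223.3529815673828), (36.1378059387207, 10.6715669631958), 75.96376037597656)
side yel 13.5 ((217.75003051757812, 225.75003051757812), (3.535533905029297, 5.656853675842285), 45.0)
side yel 17.5 ((217.4412078857422, 218.26473999023438), (4.123105525970459, 6.063390254974365), 75.96376037597656)
side yel 136.0 ((275.99200439453125, 200.45599365234375), (5.724334239959717, 28.80055809020996), 79.69515228271484)
side orange 79.5 ((242.36538696289062, 205.82693481445312), (5.687368392944336, 18.43491554260254), 78.69007110595703)
lip approx [0.51549687 0.1060309  0.09      ] c [0.52997371 0.03692898 0.075     ]
```

View pics/t1.png

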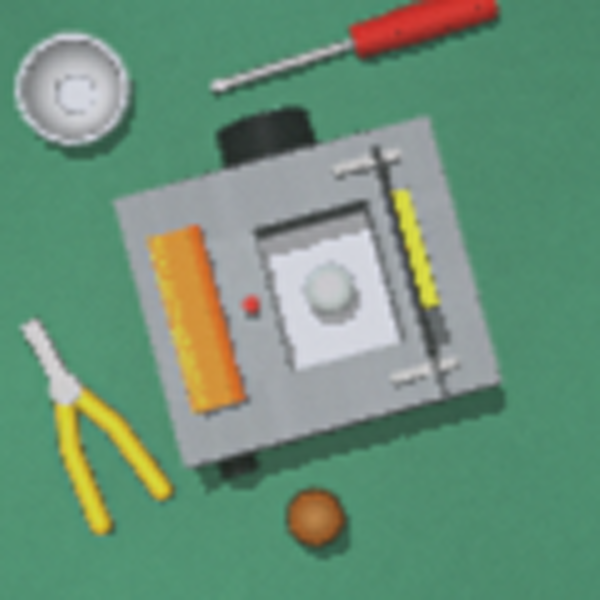

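View pics/s1.png

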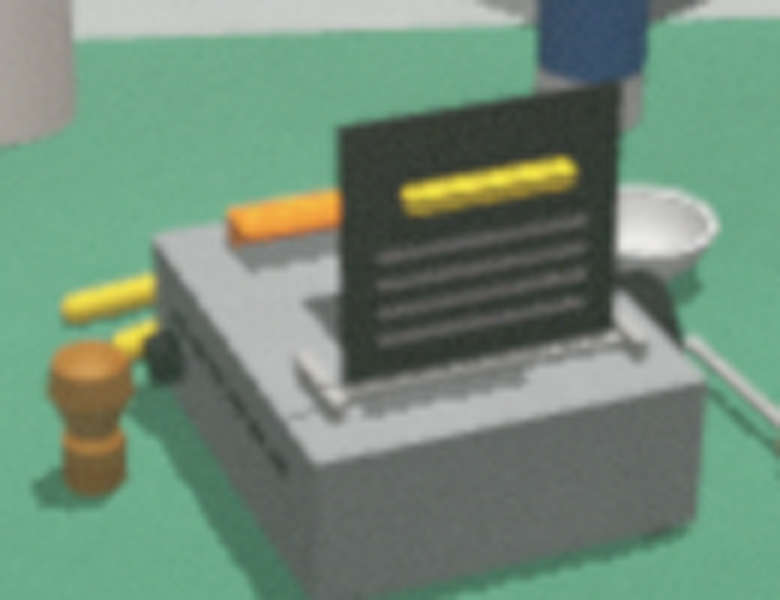

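The top crop shows the housing corners at crop pixels (115,200), (430,117), (500,383) and (188,467). The hatch is about upright with its rib facing -y.

Run:
```python
from h import *
t=cam("top");s=cam("side")
cor=[(115,200),(430,117),(500,383),(188,467)]
P=np.array([onz(t,205+(x-2)/5,160+(y-2)/5,.075) for x,y in cor])
print(P.round(4)); C=P.mean(0)
# corners: (+x,+y),(+x,-y),(-x,-y),(-x,+y)
M=np.array([[.085,.1],[.085,-.1],[-.085,-.1],[-.085,.1]])
A=(P-C)[:,:2]
th=np.arctan2((M[:,0]*A[:,1]-M[:,1]*A[:,0]).sum(),(M*A).sum()); print("C",C,"yaw",th,np.degrees(th))
R=np.array([[np.cos(th),-np.sin(th)],[np.sin(th),np.cos(th)]])
print("res",(A-M@R.T).round(4).tolist())
w=lambda x,y:C[:2]+R@[x,y]
# side-view corners top: crop s1 /6+195,170
for nm,u,v,x,y in (("-x+y",155,240,-.085,.1),("-x-y",315,465,-.085,-.1),("+x-y",703,380,.085,-.1)):
  print(nm,onz(s,195+(u-2.5)/6,170+(v-2.5)/6,.075)[:2],w(x,y))
p,e=tri(t,(287.5,209.35),s,(275.99,199.9)); print("rib",p,e, "in unit",R.T@(p[:2]-C[:2]))
p,e=tri(t,(244.1,223.35),s,(242,206)); print("lip",onz(t,244.1,223.35,.09)[:2],R.T@(onz(t,244.1,223.35,.09)[:2]-C[:2]))
print("hinge",w(0,-.065),"rib expect upright",w(0,-.065-.012))
# hatch edge corners in side crop
for u,v in((340,127),(615,85)):
  o,d=ray(s,195+(u-2.5)/6,170+(v-2.5)/6); print("edge corner at z.194:",R.T@((o+d*(.194-o[2])/d[2])[:2]-C[:2]))
for n,q,z in(("lamp",(268,264),.05),("tape",(402,231),.02),("tin",(219,178),.03),("spray",(154,169),.17),("mug",(146,277),.09)): print(n,onz(t,*q,z))
```

```text
[[ 0.5845  0.1587  0.075 ]
 [ 0.6393 -0.0338  0.075 ]
 [ 0.4762 -0.0788  0.075 ]
 [ 0.4221  0.1103  0.075 ]]
C [0.53053031 0.03910319 0.075     ] yaw 0.2786771172651005 15.967022666162586
res [[-0.0002, 0.0001], [-0.0004, -0.0001], [-0.0001, 0.0016], [0.0008, -0.0016]]
-x+y [0.42114292 0.10834869] [0.42130119 0.11186306]
-x-y [ 0.47486663 -0.08005899] [ 0.476318   -0.08042097]
+x-y [ 0.63642254 -0.03265236] [ 0.63975943 -0.03365669]
rib [ 0.54829419 -0.02297437  0.16386905] 0.0015417183764053883 in unit [ 2.00809569e-06 -6.45691736e-02]
lip [0.51141083 0.10563733] [-7.93746835e-05  6.92267356e-02]
hinge [ 0.54841077 -0.02338912] rib expect upright [ 0.55171178 -0.03492617]
edge corner at z.194: [-0.05950588 -0.05667733]
edge corner at z.194: [ 0.0546629  -0.05977521]
lamp [0.38967837 0.03162483 0.05      ]
tape [ 0.5000822 -0.3915858  0.02     ]
tin [0.65806228 0.19197898 0.03      ]
spray [0.65874729 0.36375909 0.17      ]
mug [0.34599042 0.39474712 0.09      ]
```

```bash
cat >> h.py <<'E'
from scipy.spatial.transform import Rotation as Ro
C=np.array([.5305,.0391]);TH=.2787
RU=np.array([[np.cos(TH),-np.sin(TH)],[np.sin(TH),np.cos(TH)]])
def unit(p): return np.r_[RU.T@(np.array(p)[:2]-C),p[2]]
def world(p): return np.r_[C+RU@np.array(p)[:2],p[2]]
def goto(*p):
    o=bot.get_obs(); print("t",round(o["t"],2),"unit mm",(unit(o["eef_pos"])*1000).round(1),"F",o["contact_force"].round(1),"shift",[((world(q)-o["eef_pos"])*1000).round(1).tolist() for q in p])
E
python3 - <<'E'
from h import *
o=bot.get_obs();q=o["tool_rot"];r=Ro.from_quat([q[1],q[2],q[3],q[0]]);print(r.as_matrix().round(3))
for name,zx in(("jaw along unit x",RU@[1,0]),("jaw along unit y",RU@[0,1])):
  for s in(1,-1):
    z=np.r_[zx*s,0];x=np.array([0,0,-1.]);y=np.cross(z,x)
    print(name,s,(Ro.from_matrix(np.c_[x,y,z])*r.inv()).as_rotvec().round(3))
goto((0,-.13,.24),(0,-.13,.175))
E
```

```text
[[-0.     0.969  0.246]
 [ 0.     0.246 -0.969]
 [-1.    -0.    -0.   ]]
jaw along unit x 1 [-0.    -0.     1.601]
jaw along unit x -1 [-0.     0.    -1.541]
jaw along unit y 1 [-0.000e+00  1.000e-03 -3.112e+00]
jaw along unit y -1 [-0.   -0.    0.03]
t 0.35 unit mm [-541.  -566.2  231.1] F [-0.6 -0.  -0.1] shift [[400.1, 568.2, 8.9], [400.1, 568.2, -56.1]]
```

Request:
{"name": "drive_tool", "arguments": {
  "slide": [
    [30, 40, 10],
    [60, 85, 10],
    [90, 128, 10],
    [120, 170, 10],
    [150, 213, 10],
    [180, 256, 10],
    [210, 298, 10],
    [240, 341, 10],
    [270, 384, 10],
    [300, 426, 10]
  ],
  "turn": [
    [0, 0, 0],
    [0, 0, 0],
    [0, 0, 0],
    [0, 0, 0.03],
    [0, 0, 0.03],
    [0, 0, 0.03],
    [0, 0, 0.03],
    [0, 0, 0.03],
    [0, 0, 0.03],
    [0, 0, 0.03]
  ],
  "gripper": [0, 0, 0, 0, 0, 0, 0, 0, 0, 0]
}}

```text
t: 1.35
eef_pos: [0.4542, -0.2444, 0.2415]
tool_rot: [0.565, 0.426, 0.564, -0.426]
contact_force: [-0.2, -0.3, -1.0]
gripper_width: 0.003
```

Run:
```python
from h import *
goto((0,-.13,.24),(0,-.13,.175)); print(bot.get_obs()["gripper_width"],bot.get_obs()["q"].round(2))
```

```text
t 1.35 unit mm [-151.3 -251.6  241.5] F [-0.2 -0.3 -1. ] shift [[112.0, 158.5, -1.5], [112.0, 158.5, -66.5]]
0.0032844054591281316 [ 0.58  0.22 -0.23  1.91  0.06  1.02 -0.98]
```

Request:
{"name": "drive_tool", "arguments": {
  "slide": [
    [28, 40, 0],
    [56, 80, 0],
    [85, 120, 0],
    [108, 152, -5],
    [112, 158, -30],
    [112, 158, -50],
    [112, 158, -66],
    [112, 158, -66],
    [112, 158, -66]
  ],
  "turn": [
    [0, 0, 0],
    [0, 0, 0],
    [0, 0, 0],
    [0, 0, 0],
    [0, 0, 0],
    [0, 0, 0],
    [0, 0, 0],
    [0, 0, 0],
    [0, 0, 0]
  ],
  "gripper": [0, 0, 0, 0, 0, 0, 0, 0, 0]
}}

```text
t: 2.25
eef_pos: [0.5663, -0.0865, 0.1758]
tool_rot: [0.565, 0.426, 0.564, -0.426]
contact_force: [0.2, 1.3, 0.4]
gripper_width: -0.002
```

Run:
```python
from h import *
goto((0,-.06,.175)); 
s=cam("side");w=cam("wrist");t=cam("top")
crop(s,"pics/s2.png",195,130,130,100,6);crop(w,"pics/w2.png",0,0,560,420,1);crop(t,"pics/t2.png",205,160,120,120,5)
```

```text
t 2.25 unit mm [-1.000e-01 -1.306e+02  1.758e+02] F [0.2 1.3 0.4] shift [[-19.3, 67.9, -0.8]]
```

View pics/s2.png

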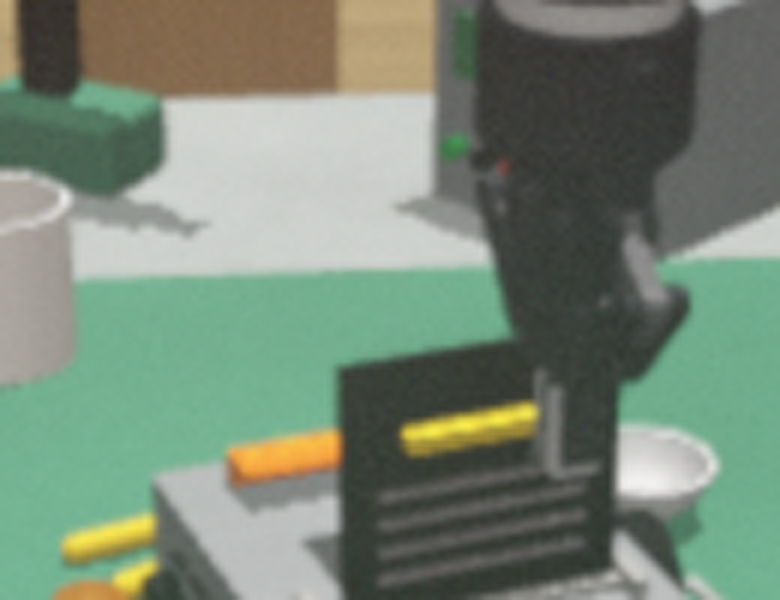

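View pics/w2.png

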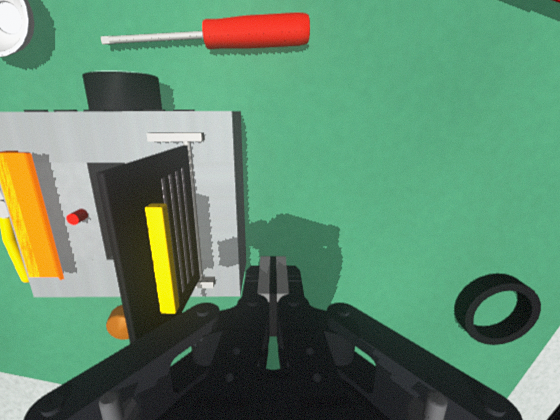

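View pics/t2.png

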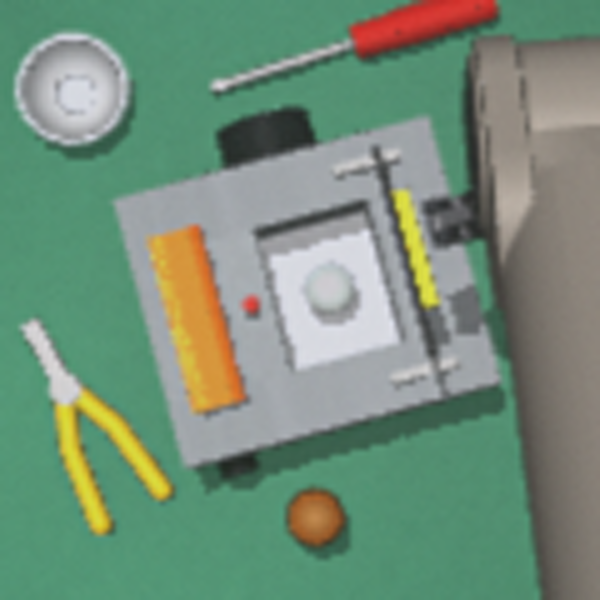

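The hatch leans slightly towards the lip, and the shut fingers are 50 mm behind it and above the rib. I'll move up close at z = 0.173.

Request:
{"name": "drive_tool", "arguments": {
  "slide": [
    [-4, 15, -3],
    [-8, 29, -3],
    [-12, 42, -3],
    [-14, 50, -3],
    [-15, 53, -3],
    [-16, 56, -3],
    [-17, 59, -3],
    [-18, 62, -3],
    [-18, 62, -3]
  ],
  "turn": [
    [0, 0, 0],
    [0, 0, 0],
    [0, 0, 0],
    [0, 0, 0],
    [0, 0, 0],
    [0, 0, 0],
    [0, 0, 0],
    [0, 0, 0],
    [0, 0, 0]
  ],
  "gripper": [0, 0, 0, 0, 0, 0, 0, 0, 0]
}}

```text
t: 3.3
eef_pos: [0.5489, -0.0244, 0.1737]
tool_rot: [0.565, 0.426, 0.564, -0.425]
contact_force: [-0.6, -0.6, -0.3]
gripper_width: 0.002
```

Run:
```python
from h import *
goto((0,-.02,.17)); 
w=cam("wrist");crop(w,"pics/w3.png",0,0,560,420,1)
```

```text
t 3.3 unit mm [  0.2 -66.1 173.7] F [-0.6 -0.6 -0.3] shift [[-12.9, 44.3, -3.7]]
```

View pics/w3.png

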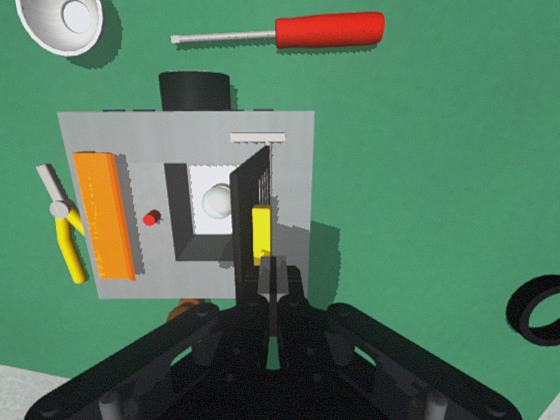

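The tip is just behind the panel, above the rib (tip at 272,258; panel at 245,230). Now I'll push slowly towards the lip.

Request:
{"name": "drive_tool", "arguments": {
  "slide": [
    [-1, 4, 0],
    [-2, 8, 0],
    [-3.5, 12, -1],
    [-4.5, 16, -1],
    [-5.5, 20, -2],
    [-7, 24, -2],
    [-8, 28, -3],
    [-9, 32, -3],
    [-10, 36, -4],
    [-11.5, 40, -4]
  ],
  "turn": [
    [0, 0, 0],
    [0, 0, 0],
    [0, 0, 0],
    [0, 0, 0],
    [0, 0, 0],
    [0, 0, 0],
    [0, 0, 0],
    [0, 0, 0],
    [0, 0, 0],
    [0, 0, 0]
  ],
  "gripper": [0, 0, 0, 0, 0, 0, 0, 0, 0, 0]
}}

```text
t: 4.35
eef_pos: [0.5373, 0.0157, 0.1695]
tool_rot: [0.565, 0.426, 0.564, -0.425]
contact_force: [0.8, 0.4, 1.0]
gripper_width: 0.001
```

Run:
```python
from h import *
goto((0,-.02,.17)); 
w=cam("wrist");crop(w,"pics/w4.png",0,0,560,420,1)
s=cam("side");crop(s,"pics/s4.png",195,150,130,100,6)
```

```text
t 4.35 unit mm [ 1.000e-01 -2.440e+01  1.695e+02] F [0.8 0.4 1. ] shift [[-1.3, 4.2, 0.5]]
```

View pics/w4.png

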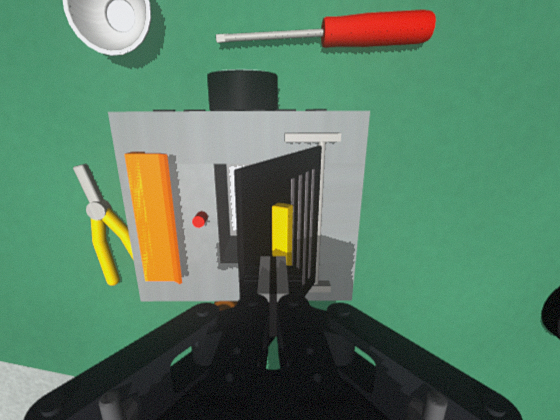

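View pics/s4.png

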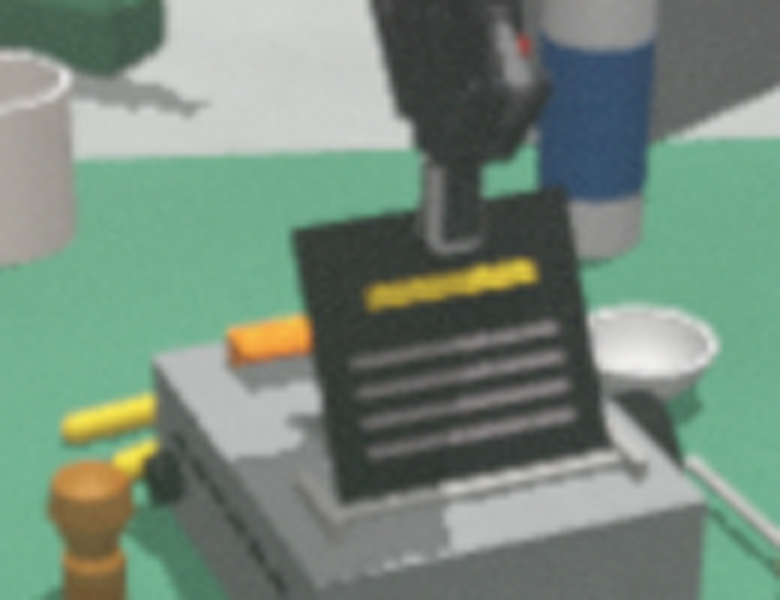

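The hatch is following, now at roughly 1.15 rad, with the tip above the rib. I'll continue a bit more slowly.

Request:
{"name": "drive_tool", "arguments": {
  "slide": [
    [-1, 3, 0],
    [-2, 6, 0],
    [-2.5, 9, -1],
    [-3.5, 12, -1],
    [-4, 15, -2],
    [-5, 18, -2],
    [-6, 21, -3],
    [-7, 24, -3],
    [-7, 24, -3],
    [-7, 24, -3]
  ],
  "turn": [
    [0, 0, 0],
    [0, 0, 0],
    [0, 0, 0],
    [0, 0, 0],
    [0, 0, 0],
    [0, 0, 0],
    [0, 0, 0],
    [0, 0, 0],
    [0, 0, 0],
    [0, 0, 0]
  ],
  "gripper": [0, 0, 0, 0, 0, 0, 0, 0, 0, 0]
}}

```text
t: 5.45
eef_pos: [0.5302, 0.0402, 0.1667]
tool_rot: [0.565, 0.426, 0.564, -0.425]
contact_force: [1.0, 0.3, -0.3]
gripper_width: 0.0
```

Run:
```python
from h import *
goto((0,-.005,.12)); 
w=cam("wrist");crop(w,"pics/w5.png",0,0,560,420,1)
s=cam("side");crop(s,"pics/s5.png",195,150,130,100,6)
```

```text
t 5.45 unit mm [1.000e-01 1.100e+00 1.667e+02] F [ 1.   0.3 -0.3] shift [[1.6, -5.9, -46.7]]
```

View pics/w5.png

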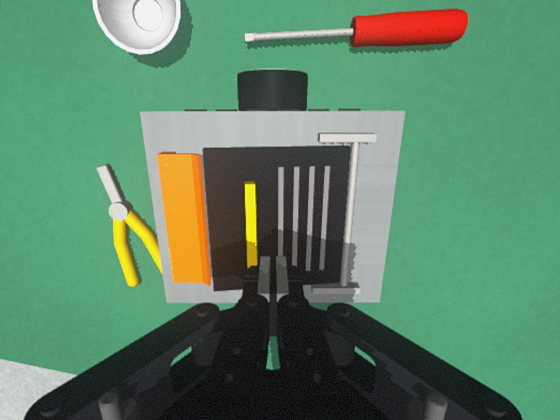

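View pics/s5.png

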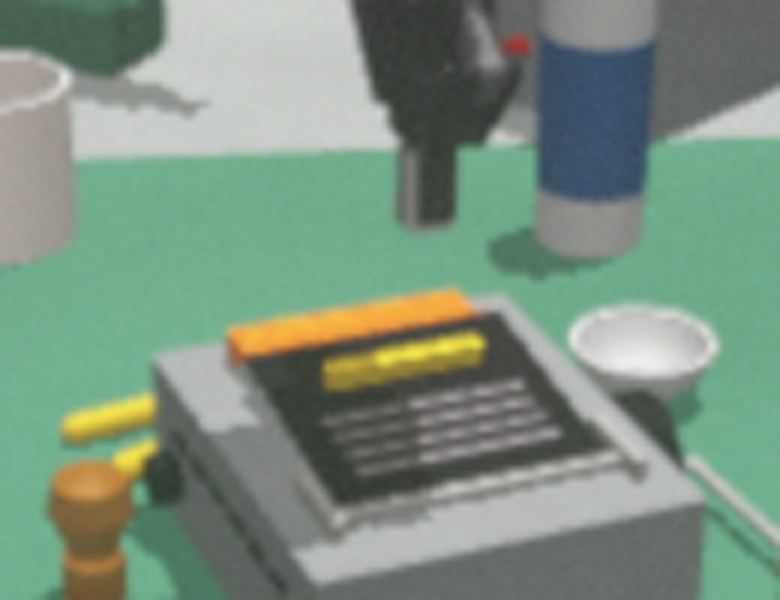

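The hatch has dropped on to its pin, with its edge at wrist column 204 just short of the lip (about 210) and the rib at (250,225). Next I'll measure the rib.

Run:
```python
from h import *
w=cam("wrist");s=cam("side")
def yb(c,roi):
    m=mask(c,24,34,roi=roi); q=max(cv2.findContours(m,0,1)[0],key=cv2.contourArea); return cv2.minAreaRect(q),m
r,m=yb(w,(230,160,275,275)); print(r)
for v in (190,205,220):
    us=np.where(m[v])[0]; print(v,us.min(),us.max(),[ (unit(onz(w,u,v,.1))*1000).round(1).tolist() for u in (us.min()-.5,us.max()+.5)])
r,_=yb(s,(235,195,280,220)); print(r)
print("lip edge",(unit(onz(w,211,220,.0905))*1000).round(1),"hatch edge",(unit(onz(w,204,220,.094))*1000).round(1), "hatch near lip lefttop",(unit(onz(w,350,150,.081))*1000).round(1))
print("tip wrist", proj(w,bot.get_obs()["eef_pos"]))
goto((0,-.006,.12))
```

```text
((250.55288696289062, 224.98025512695312), (85.80243682861328, 11.956661224365234), 87.95458984375)
190 244 254 [[30.0, 23.2, 100.0], [30.0, 15.2, 100.0]]
205 245 255 [[18.4, 22.8, 100.0], [18.4, 14.6, 100.0]]
220 245 255 [[6.5, 23.2, 100.0], [6.5, 14.9, 100.0]]
((261.9230651855469, 209.61538696289062), (5.491251468658447, 27.064023971557617), 78.69007110595703)
lip edge [ 3.  50.7 90.5] hatch edge [ 4.3 55.4 94. ] hatch near lip lefttop [ 56.6 -57.4  81. ]
tip wrist (np.float64(274.4620854903012), np.float64(273.05187256962967))
t 5.65 unit mm [1.000e-01 9.000e-01 1.667e+02] F [ 0.2 -0.7  0.1] shift [[1.8, -6.6, -46.7]]
```

Run:
```python
from h import *
w=cam("wrist");crop(w,"pics/w6.png",140,120,220,180,3.6)
o=bot.get_obs()
g=w["color"][:,:,1].astype(int)
for v in (180,200,215): print(v,g[v,335:365].tolist())
```

```text
180 [65, 52, 57, 52, 59, 55, 55, 57, 54, 57, 55, 57, 75, 108, 149, 180, 208, 228, 211, 195, 174, 181, 187, 188, 183, 185, 186, 186, 183, 185]
200 [54, 48, 49, 50, 56, 51, 54, 53, 52, 44, 50, 83, 134, 168, 201, 218, 219, 200, 173, 157, 174, 181, 179, 183, 179, 179, 180, 180, 180, 182]
215 [47, 48, 50, 50, 55, 55, 51, 56, 54, 61, 93, 143, 174, 205, 224, 215, 196, 164, 174, 181, 179, 180, 183, 177, 178, 183, 183, 180, 181, 180]
```

View pics/w6.png

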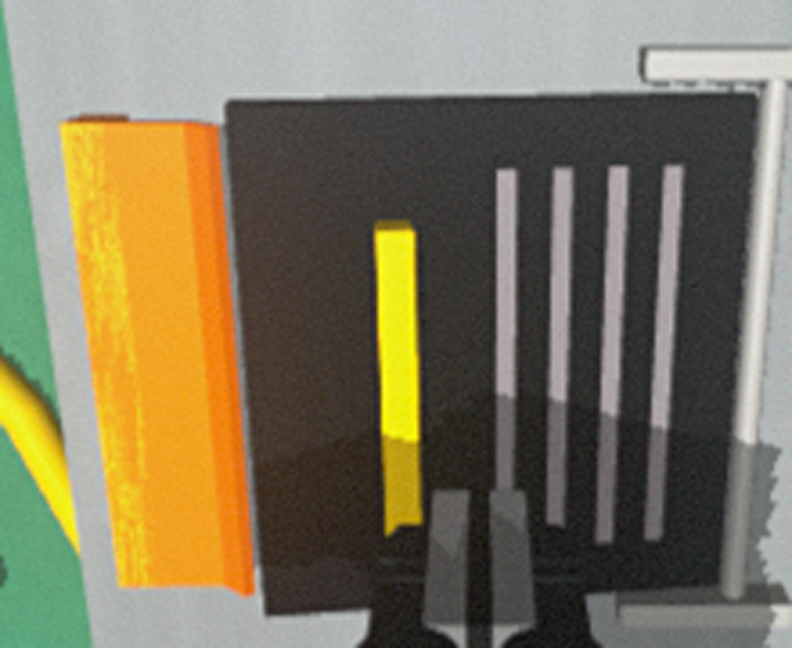

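Run:
```python
from h import *
w=cam("wrist")
for u,v in((351.5,180),(350,200),(348.5,215)): print((unit(onz(w,u,v,.080))*1000).round(1))
print("slot",[(unit(onz(w,140+u/3.6,120+v/3.6,.078))*1000).round(1).tolist() for u,v in((640,62),(616,612))], (unit(onz(w,376,138,.078))*1000).round(1))
print("grey gap: housing far corners", (unit(onz(w,141,111,.075))*1000).round(1),(unit(onz(w,406,111,.075))*1000).round(1))
```

```text
[ 33.  -60.9  80. ]
[ 16.4 -61.1  80. ]
[  3.5 -60.9  80. ]
slot [[65.9, -32.7, 78.0], [-69.8, -33.3, 78.0]] [ 65.3 -77.4  78. ]
grey gap: housing far corners [ 84.9 101.2  75. ] [ 84.9 -98.8  75. ]
```

Request:
{"name": "drive_tool", "arguments": {
  "slide": [
    [1, -3, -20],
    [1, -3, -40],
    [1, -3, -55],
    [1, -3, -62],
    [1, -3, -65],
    [1, -3, -65],
    [1, -3, -65]
  ],
  "turn": [
    [0, 0, 0],
    [0, 0, 0],
    [0, 0, 0],
    [0, 0, 0],
    [0, 0, 0],
    [0, 0, 0],
    [0, 0, 0]
  ],
  "gripper": [0, 0, 0, 0, 0, 0, 0]
}}

```text
t: 6.45
eef_pos: [0.5318, 0.0372, 0.1024]
tool_rot: [0.566, 0.426, 0.564, -0.425]
contact_force: [0.5, 0.6, 0.1]
gripper_width: 0.001
```

Run:
```python
from h import *
goto((0,-.002,.09),(0,-.002,.082)); 
w=cam("wrist");crop(w,"pics/w7.png",140,120,220,180,3.6)
s=cam("side");crop(s,"pics/s7.png",215,170,100,80,8)
```

```text
t 6.45 unit mm [  0.7  -2.2 102.4] F [0.5 0.6 0.1] shift [[-0.8, 0.0, -12.4], [-0.8, 0.0, -20.4]]
```

View pics/w7.png

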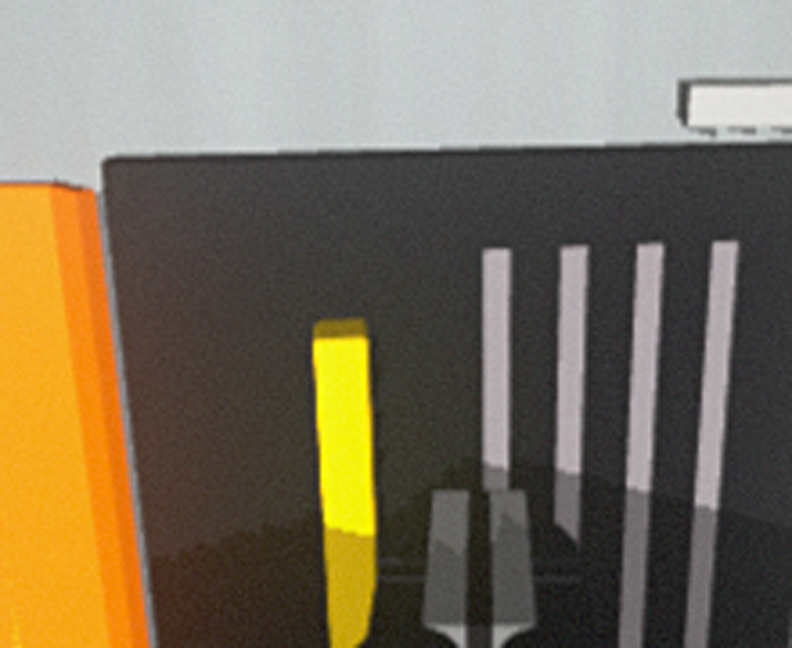

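View pics/s7.png

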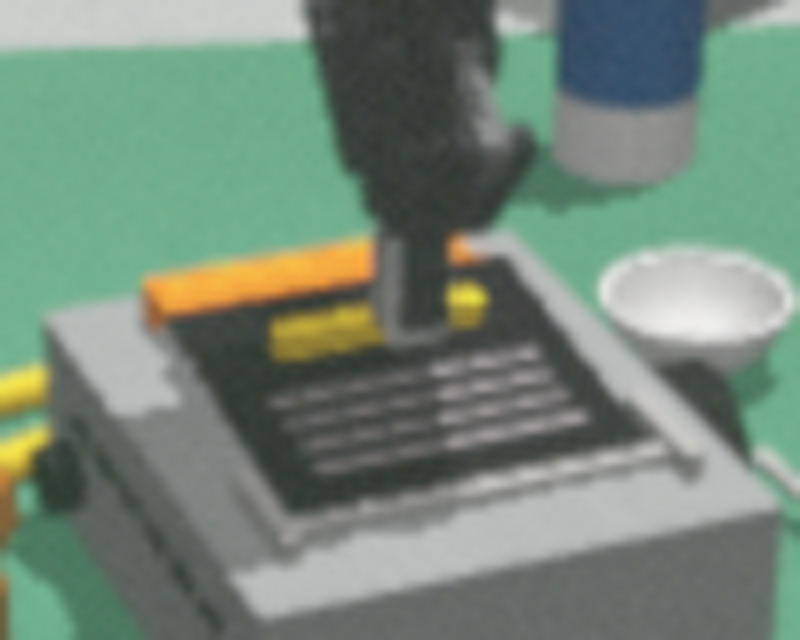

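The black finger outline reaches crop column 375, right beside the rib's face, so I'll back off 3 mm before going down.

Request:
{"name": "drive_tool", "arguments": {
  "slide": [
    [1, -3, 0],
    [1, -3, -5],
    [1, -3, -9],
    [1, -3, -12],
    [1, -3, -14],
    [1, -3, -15],
    [1, -3, -16],
    [1, -3, -16]
  ],
  "turn": [
    [0, 0, 0],
    [0, 0, 0],
    [0, 0, 0],
    [0, 0, 0],
    [0, 0, 0],
    [0, 0, 0],
    [0, 0, 0],
    [0, 0, 0]
  ],
  "gripper": [0, 0, 0, 0, 0, 0, 0, 0]
}}

```text
t: 7.35
eef_pos: [0.5326, 0.0343, 0.0863]
tool_rot: [0.566, 0.426, 0.564, -0.425]
contact_force: [-1.6, 0.6, 1.8]
gripper_width: 0.004
```

Run:
```python
from h import *
goto((0,-.005,.082))
w=cam("wrist");crop(w,"pics/w8.png",140,120,220,180,3.6)
```

```text
t 7.35 unit mm [ 0.7 -5.2 86.3] F [-1.6  0.6  1.8] shift [[-0.7, -0.0, -4.3]]
```

View pics/w8.png

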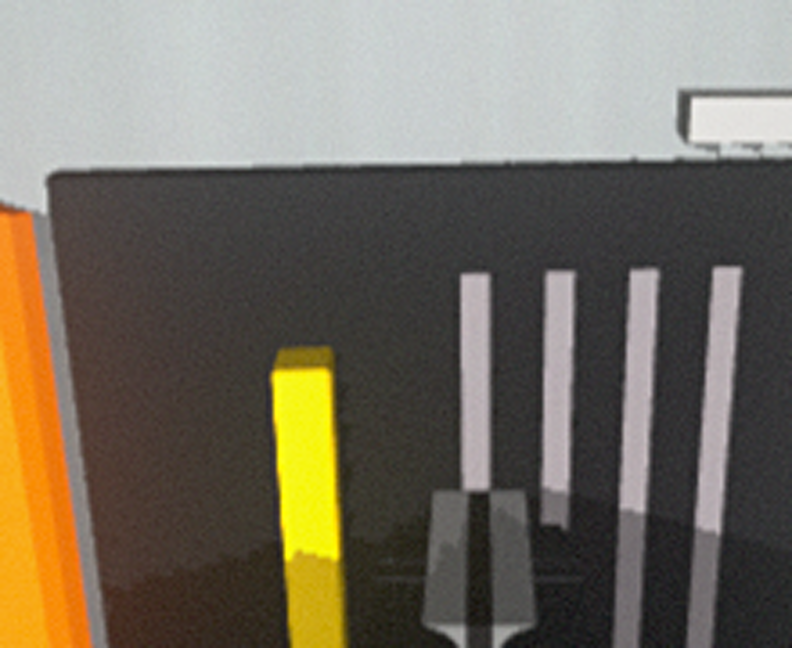

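The finger has a clear gap to the rib (edge at crop column 340, finger from about 375) and is at first contact. Pressing down now.

Request:
{"name": "drive_tool", "arguments": {
  "slide": [
    [0, 0, -1],
    [0, 0, -2],
    [0, 0, -3],
    [0, 0, -4],
    [0, 0, -5],
    [0, 0, -5]
  ],
  "turn": [
    [0, 0, 0],
    [0, 0, 0],
    [0, 0, 0],
    [0, 0, 0],
    [0, 0, 0],
    [0, 0, 0]
  ],
  "gripper": [0, 0, 0, 0, 0, 0]
}}

```text
t: 8.0
eef_pos: [0.5327, 0.0345, 0.0813]
tool_rot: [0.566, 0.426, 0.564, -0.425]
contact_force: [-1.3, 1.6, 2.5]
gripper_width: -0.001
```

Run:
```python
from h import *
goto((0,-.005,.081))
```

```text
t 8.0 unit mm [ 0.8 -5.  81.3] F [-1.3  1.6  2.5] shift [[-0.8, -0.2, -0.3]]
```

Request:
{"name": "drive_tool", "arguments": {
  "slide": [
    [0, 0, -0.5],
    [0, 0, -1],
    [0, 0, -1.5],
    [0, 0, -1.5]
  ],
  "turn": [
    [0, 0, 0],
    [0, 0, 0],
    [0, 0, 0],
    [0, 0, 0]
  ],
  "gripper": [0, 0, 0, 0]
}}

```text
t: 8.4
eef_pos: [0.5328, 0.0345, 0.0807]
tool_rot: [0.566, 0.426, 0.564, -0.425]
contact_force: [-5.8, 0.8, 14.2]
gripper_width: 0.002
```

Run:
```python
from h import *
goto((0,-.005,.081))
w=cam("wrist");crop(w,"pics/w9.png",0,0,560,420,1)
s=cam("side");crop(s,"pics/s9.png",215,170,100,80,8)
```

```text
t 8.4 unit mm [ 0.9 -5.  80.7] F [-5.8  0.8 14.2] shift [[-0.9, -0.2, 0.3]]
```

View pics/w9.png

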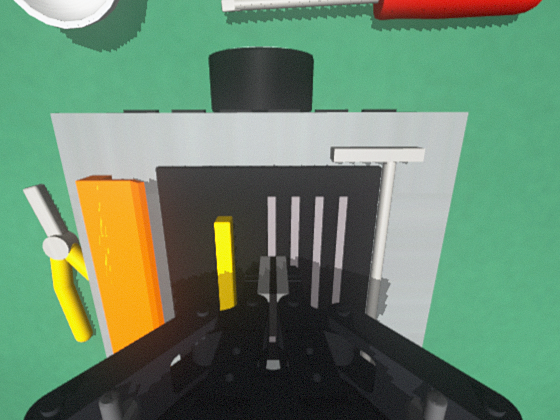

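View pics/s9.png

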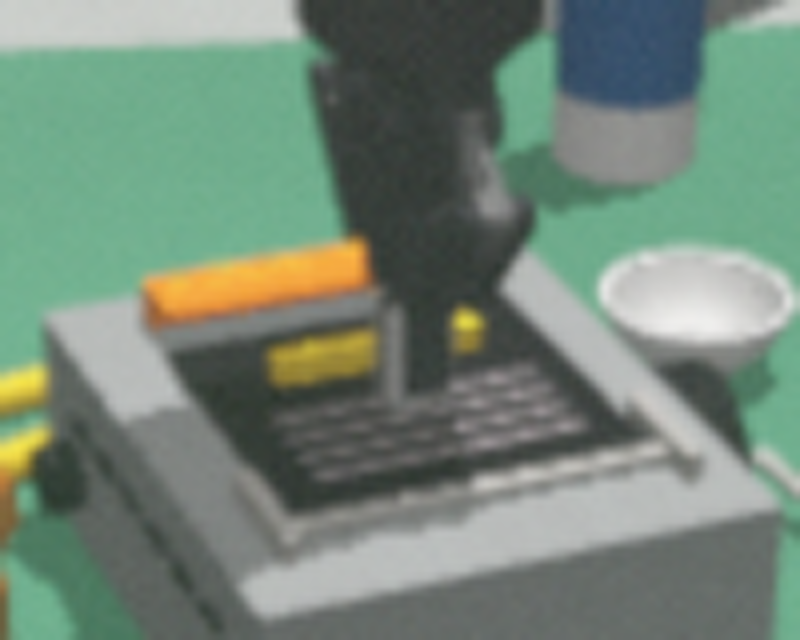

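The hatch is pressed flat (14 N down, grey gap visible before the lip). I'll slide forward with lighter downward pressure.

Request:
{"name": "drive_tool", "arguments": {
  "slide": [
    [-0.3, 1, -0.4],
    [-0.8, 2.5, -0.4],
    [-1.2, 4, -0.4],
    [-1.6, 5.5, -0.4],
    [-2, 7, -0.4],
    [-2.5, 8.5, -0.4],
    [-2.8, 10, -0.4],
    [-2.8, 10, -0.4]
  ],
  "turn": [
    [0, 0, 0],
    [0, 0, 0],
    [0, 0, 0],
    [0, 0, 0],
    [0, 0, 0],
    [0, 0, 0],
    [0, 0, 0],
    [0, 0, 0]
  ],
  "gripper": [0, 0, 0, 0, 0, 0, 0, 0]
}}

```text
t: 9.3
eef_pos: [0.5315, 0.0429, 0.0809]
tool_rot: [0.567, 0.427, 0.562, -0.425]
contact_force: [0.9, -3.3, 6.7]
gripper_width: -0.002
```

Run:
```python
from h import *
goto((0,.005,.081))
w=cam("wrist");crop(w,"pics/w10.png",0,0,560,420,1)
```

```text
t 9.3 unit mm [ 2.   3.4 80.9] F [ 0.9 -3.3  6.7] shift [[-2.4, 1.0, 0.1]]
```

View pics/w10.png

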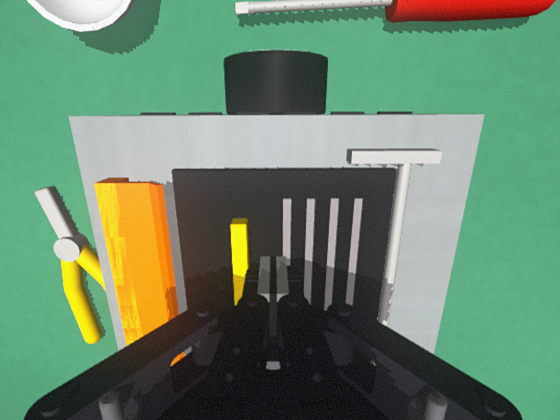

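The fingertip now bears on the rib's face (column 247) and the hatch has only started to move. Pushing on.

Request:
{"name": "drive_tool", "arguments": {
  "slide": [
    [-1, 1.5, -0.4],
    [-1.5, 3, -0.4],
    [-2, 4.5, -0.4],
    [-2.5, 6, -0.4],
    [-3, 7.5, -0.4],
    [-3.5, 9, -0.4],
    [-4, 10.5, -0.4],
    [-4.5, 12, -0.4],
    [-4.5, 12, -0.4]
  ],
  "turn": [
    [0, 0, 0],
    [0, 0, 0],
    [0, 0, 0],
    [0, 0, 0],
    [0, 0, 0],
    [0, 0, 0],
    [0, 0, 0],
    [0, 0, 0],
    [0, 0, 0]
  ],
  "gripper": [0, 0, 0, 0, 0, 0, 0, 0, 0]
}}

```text
t: 10.25
eef_pos: [0.5285, 0.0529, 0.081]
tool_rot: [0.567, 0.427, 0.561, -0.425]
contact_force: [2.2, -5.8, 3.8]
gripper_width: -0.001
```

Run:
```python
from h import *
goto((0,.015,.081))
w=cam("wrist");crop(w,"pics/w11.png",0,0,560,420,1)
```

```text
t 10.25 unit mm [ 1.8 13.8 81. ] F [ 2.2 -5.8  3.8] shift [[-2.1, 0.7, 0.0]]
```

View pics/w11.png

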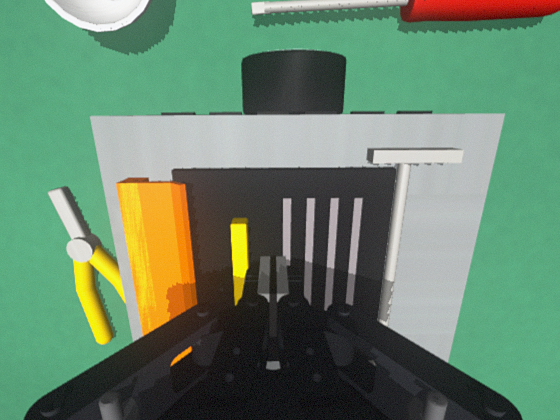

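The hatch moves with the finger and its edge now goes in under the lip (column 173-185). Continuing home.

Request:
{"name": "drive_tool", "arguments": {
  "slide": [
    [-1, 2, -0.4],
    [-1.5, 3.5, -0.4],
    [-2, 5, -0.4],
    [-2.5, 6.5, -0.4],
    [-3, 8, -0.4],
    [-3, 8.5, -0.4],
    [-3, 8.5, -0.4]
  ],
  "turn": [
    [0, 0, 0],
    [0, 0, 0],
    [0, 0, 0],
    [0, 0, 0],
    [0, 0, 0],
    [0, 0, 0],
    [0, 0, 0]
  ],
  "gripper": [0, 0, 0, 0, 0, 0, 0]
}}

```text
t: 11.0
eef_pos: [0.5264, 0.06, 0.0809]
tool_rot: [0.568, 0.428, 0.56, -0.426]
contact_force: [1.6, -5.3, 5.4]
gripper_width: 0.002
```

Run:
```python
from h import *
goto((0,.02,.081))
w=cam("wrist");crop(w,"pics/w12.png",0,0,560,420,1)
for u,v in((398,185),(395,230)): pass
```

```text
t 11.0 unit mm [ 1.8 21.2 80.9] F [ 1.6 -5.3  5.4] shift [[-1.4, -1.7, 0.1]]
```

View pics/w12.png

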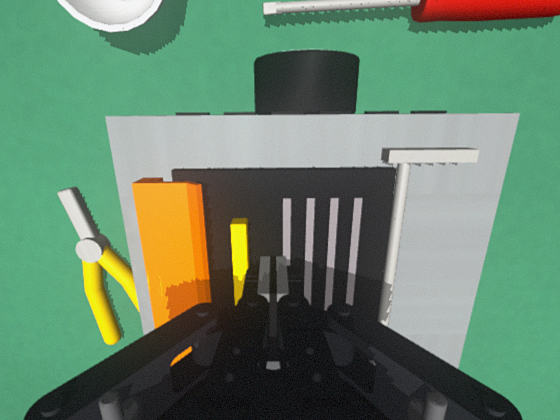

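Request:
{"name": "drive_tool", "arguments": {
  "slide": [
    [-1, 2, -0.4],
    [-1.2, 3, -0.4],
    [-1.5, 4, -0.4],
    [-1.8, 5, -0.4],
    [-1.8, 5, -0.4]
  ],
  "turn": [
    [0, 0, 0],
    [0, 0, 0],
    [0, 0, 0],
    [0, 0, 0],
    [0, 0, 0]
  ],
  "gripper": [0, 0, 0, 0, 0]
}}

```text
t: 11.55
eef_pos: [0.5262, 0.0608, 0.0808]
tool_rot: [0.569, 0.428, 0.558, -0.428]
contact_force: [4.0, -11.5, 5.6]
gripper_width: 0.001
```

Run:
```python
from h import *
goto((0,.02,.081))
w=cam("wrist");crop(w,"pics/w13.png",340,130,160,120,5)
g=w["color"][:,:,1].astype(int)
for v in (185,210): print(v,g[v,385:420].tolist())
```

```text
t 11.55 unit mm [ 1.8 22.1 80.8] F [  4.  -11.5   5.6] shift [[-1.2, -2.5, 0.2]]
185 [56, 56, 54, 61, 57, 59, 57, 61, 59, 75, 81, 105, 143, 161, 178, 198, 217, 227, 227, 220, 216, 201, 183, 176, 188, 189, 188, 187, 186, 188, 186, 187, 191, 188, 190]
210 [55, 53, 54, 48, 55, 54, 48, 72, 109, 139, 161, 182, 203, 221, 225, 224, 220, 209, 195, 170, 183, 189, 190, 186, 189, 188, 187, 189, 185, 187, 185, 191, 187, 186, 186]
```

View pics/w13.png

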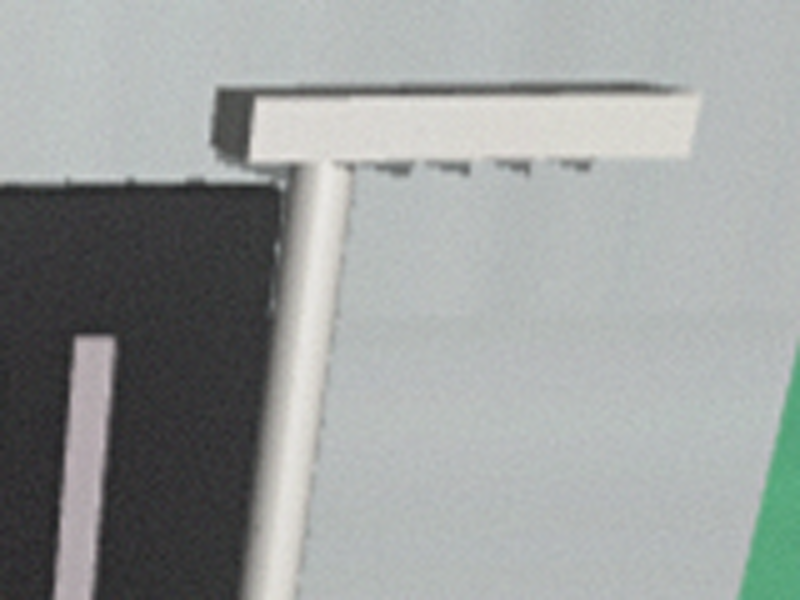

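The motion stopped while the force rose to 12 N, so the front stop is reached. I'll check the rod position, then lift off straight up, backing off slightly first.

Run:
```python
from h import *
w=cam("wrist")
for u,v in((402,185),(399.5,210)): print((unit(onz(w,u,v,.080))*1000).round(1))
print("corner -y", [(unit(onz(w,u,v,.075))*1000).round(1).tolist() for u,v in ((518,114),(106,116))])
```

```text
[ 50.7 -42.6  80. ]
[ 37.4 -43.1  80. ]
corner -y [[84.4, -97.1, 75.0], [84.9, 102.4, 75.0]]
```

Request:
{"name": "drive_tool", "arguments": {
  "slide": [
    [0, -1, 0],
    [0.5, -2.5, 0.5],
    [0.8, -3, 3],
    [0.8, -3, 10],
    [0.8, -3, 25],
    [0.8, -3, 45],
    [0.8, -3, 70],
    [0.8, -3, 100]
  ],
  "turn": [
    [0, 0, 0],
    [0, 0, 0],
    [0, 0, 0],
    [0, 0, 0],
    [0, 0, 0],
    [0, 0, 0],
    [0, 0, 0],
    [0, 0, 0]
  ],
  "gripper": [0, 0, 0, 0, 0, 0, 0, 0]
}}

```text
t: 12.45
eef_pos: [0.5259, 0.0577, 0.1812]
tool_rot: [0.568, 0.427, 0.558, -0.428]
contact_force: [1.0, 0.6, -0.5]
gripper_width: 0.002
```

Run:
```python
from h import *
goto()
w=cam("wrist");crop(w,"pics/w14.png",0,0,560,420,1)
s=cam("side");crop(s,"pics/s14.png",195,150,130,100,6)
m=mask(w,24,34,roi=(200,120,300,300))
for v in range(170,260,15):
    us=np.where(m[v])[0]
    if len(us): print(v,[(unit(onz(w,u,v,.091))*1000).round(1).tolist() for u in (us.min()-.5,us.max()+.5)])
```

```text
t 12.45 unit mm [  0.7  19.1 181.2] F [ 1.   0.6 -0.5] shift []
185 [[29.4, 43.3, 91.0], [29.3, 35.2, 91.0]]
200 [[16.7, 43.8, 91.0], [16.6, 34.8, 91.0]]
215 [[3.6, 42.7, 91.0], [3.5, 35.1, 91.0]]
230 [[-9.9, 43.2, 91.0], [-10.0, 34.6, 91.0]]
245 [[-24.0, 42.8, 91.0], [-24.1, 35.0, 91.0]]
```

View pics/w14.png

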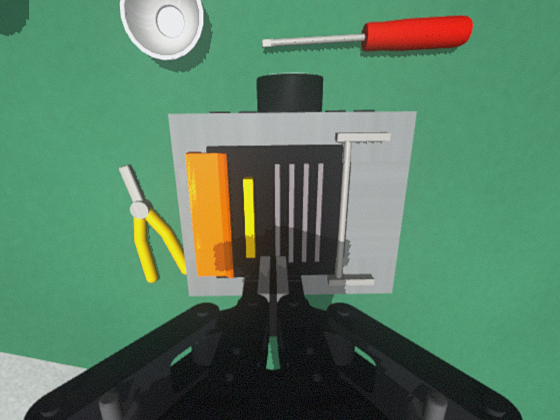

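View pics/s14.png

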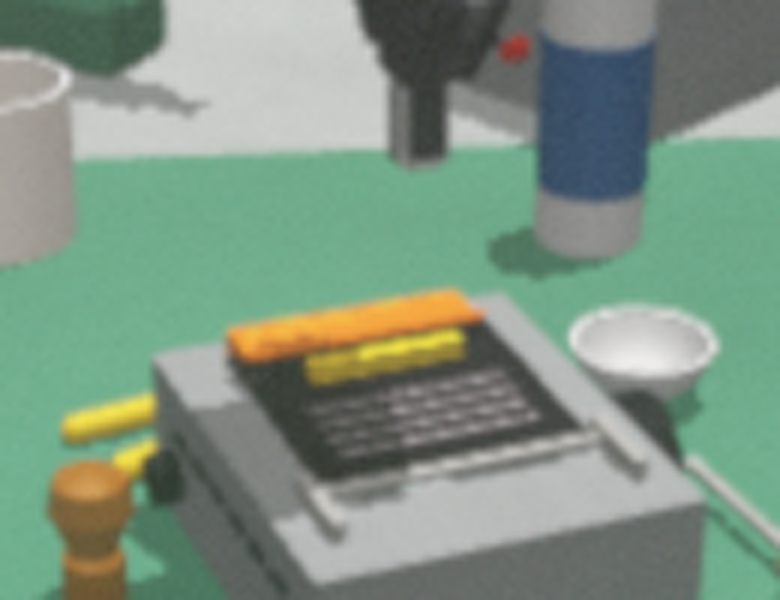

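The rib centre is at y≈39 mm (37 expected fully home, with about 2 mm calibration bias). The edge is under the lip and the hatch stays down. I'll move farther away and hand in.

Request:
{"name": "drive_tool", "arguments": {
  "slide": [
    [0, -10, 30],
    [0, -30, 55],
    [0, -50, 70],
    [0, -60, 70],
    [0, -60, 70],
    [0, -60, 70]
  ],
  "turn": [
    [0, 0, 0],
    [0, 0, 0],
    [0, 0, 0],
    [0, 0, 0],
    [0, 0, 0],
    [0, 0, 0]
  ],
  "gripper": [0, 0, 0, 0, 0, 0]
}}

```text
t: 13.15
eef_pos: [0.5283, -0.0008, 0.2533]
tool_rot: [0.57, 0.429, 0.557, -0.426]
contact_force: [0.5, 0.0, -0.1]
gripper_width: 0.005
```

Run:
```python
from h import *
goto()
w=cam("wrist"); m=mask(w,24,34,roi=(150,80,320,300)); 
q=max(cv2.findContours(m,0,1)[0],key=cv2.contourArea); c=cv2.minAreaRect(q)[0]; print(c,(unit(onz(w,*c,.092))*1000).round(1))
crop(w,"pics/w15.png",0,0,560,420,1)
print(bot.hand_in())
```

```text
t 13.15 unit mm [-13.1 -37.8 253.3] F [ 0.5  0.  -0.1] shift []
(199.05740356445312, 184.1311492919922) [ 1.1 38.9 92. ]
the job is handed in; nothing more can be done
None
```

View pics/w15.png

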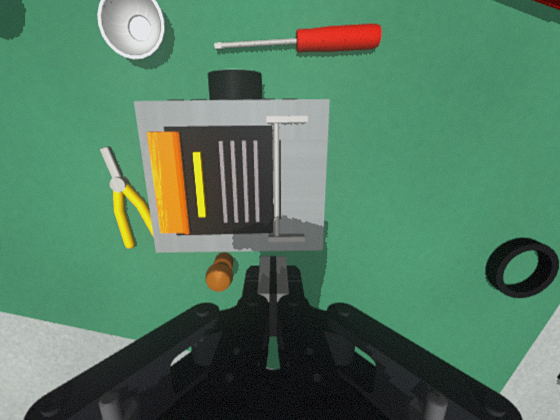

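The hatch is shut, slid home beneath the orange lip, and I handed the job in at about 13 s. With the fingers shut, I folded it over from behind, pressed it flat and pushed the rib until the slide reached its front stop. The highest force reading was about 15 N. Then I moved clear.

- **Last position check:** the hinge rod measured y ≈ -43 mm and the rib y ≈ 39 mm, against -45 and 37 mm expected fully home. The 2 mm difference in each matches the camera offset I saw at the housing corners. The rib had not moved after I lifted off.
- **Last pictures:** the free edge is hidden under the lip and the hatch lies flat. The tool force is near zero with the arm clear, and nothing on the bench looks disturbed. I judged the final hatch angle by eye and did not measure it.
- **Off plan:** the fold-over carried the hinge rod about 3 mm forward before the hatch was shut, inside the 9 mm allowed.

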